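# Stow the last two cells and fasten the battery organiser

## Robot

A 6-joint arm with a two-finger parallel gripper is mounted at the origin on the work surface. World frame = base frame: x ahead of the robot, y to its left, z up, the work surface at z = 0. Lengths are in m, angles in degrees, forces in N, time in s.
With the tool pointing down it reaches from about 0.35 to 0.875 m from the base axis. Payload 4.2 kg.
Tool frame: the origin (TCP) lies on the centre line of the jaws, within the pads' length; the fingertips stand tip_reach ahead of it and the grasp point (between the pads) is the TCP (tip_reach is the distance from the TCP to the fingertips, in m); z points along the fingers, y is the line along which they close (so a half turn about z gives the same grasp; the last joint's range is limited). The gripper opens to 87 mm and grips with 3 to 60 N. Pads are 19 mm wide; open, the fingers measure 117 mm over their backs; the gripper's body (75 mm by 190 mm) begins 51 mm behind the grasp point.
Start: joints at [-62.475, 22.042, 0.453, 0, -68.411, -14.817], TCP at [0.138, -0.61, 0.242] pointing down, gripper open.
Joint ranges: [-179.83, 179.83], [-69.29, 118.12], [-61.27, 80.66], [-181.25, 117.63], [-171.15, -9.14], [-177.46, 177.46]. Speed limits (degrees/s): [159.86, 159.86, 180, 180, 180, 180].

## Interface

Orientations are given as a 3x3 rotation matrix whose columns are the frame's x, y, z axes.
In Python, from station import sense, capture, finish_job, tip_reach gives the robot as it stands.
- The arm moves only by the tool arm_command, never from a script. Its argument "deltas" is a list of rows, each a list of 7 numbers: the turn, a rotation vector about the tool's x, y, z in rad, then the shift along the tool's x, y, z in cm, then the closure, from -1 (fully open) to 1 (shut), so that 0 is half open. In form: [[rx, ry, rz, dx, dy, dz, hand], ...]. A call has 1 to 8 rows; each row is the pose to reach, as a shift and turn from the pose commanded when the call began, along the tool's axes at that moment; what a row does not reach only later rows make up. A row lasts 1/12 s, in which the tool goes at most 41.7 mm and 7.16 degrees, less where a joint would pass 70% of its speed; a pose out of reach is approached as far as the arm can. A call with a gripper value outside its range is refused whole. The fingers move at their own pace and stop on an object; the grip force is fixed at half the most. Time passes only in rows, so rows that repeat a pose let the fingers close. It gives the time, the measured TCP pose, the force, the opening and the grip force at its end, in the units of the state.
- sense(): the state, without advancing time (a new reading comes with each control period).
- capture(name): name is "scene" or "top" or "wrist"; returns a dict with "pixels" (400x640x3 uint8, blue, green, red), "fovy" (degrees; the focal length in pixels is half the picture's height over the tangent of half this angle, whatever the lens; pixels are square), "cx", "cy" (the principal point, pixels), "rvec" (rotation vector, rad) and "tvec" (3), from world to camera coordinates, as OpenCV has them. Camera axes: x right, y down, z forward; pixel columns grow to the right and rows downward; lengths in m; the calibration is good to about 2 mm. The wrist camera is an equidistant fisheye: a pixel r from the principal point sees the ray r / f radians off the axis. A picture is of the moment at which its call begins. There is no depth.
- finish_job(): hands the job in; it is judged then, once.
The state is a dict: "time_s": time; "joints": joint angles; "joint_velocities": joint speeds; "effort": joint torques, N m; "tcp_pos": TCP position; "ee_rot": TCP orientation; "wrist_force": force on the tool from outside, world axes, zero at the start; "moment": the same for the moment, N m; "gripper_width": opening from 0.0 (shut) to 1.0 (fully open); "gripper_force": force on a finger pad.
Only numpy, scipy, OpenCV 4.12 (cv2) and the standard library are available. Lean on these libraries where they do the work, as an engineer would, in place of code of your own. Each camera call takes 0.05 s, during which the arm holds its last target. There are 200 camera calls.

## Task

Put the two loose batteries, button end up, into the two empty pockets of the battery organiser, each in the pocket of its own size and right down to the bottom. Then shut the lid fully, and after that swing the steel hasp up and over onto the lid and press it down until it snaps under the sprung catch and lies flat. Leave the tumbler, the spectacles case and the hairbrush alone.

Things in the scene. Friction and masses are not known exactly. Their poses are not given: they have to be found in the camera images.
- organiser: Blue plastic battery organiser, a block 104 (its x) x 130 (its y) x 62 mm (its z), fixed on a wooden rest so that it leans 25 degrees away from the robot. Origin: centre of its underside. z is square to its top face (at z = 62 mm), x runs up the slope towards the robot, y to the robot's right. Four cells already stowed, flush, lie in a row at x = +28 mm (part of the block).
- pocket_large (a point): Centre of the FLOOR of the large empty round pocket: 31 mm wide, 54 mm deep along the organiser's z, square to its sloping top face; at x = -20, y = +30, z = 8 mm in the organiser's frame.
- pocket_small (a point): The same for the small empty pocket: 19.5 mm wide, 54 mm deep; at x = -20, y = -30, z = 8 mm in the organiser's frame.
- lid (a joint): Angle of the flat blue lid, rad: 0 shut, about 2.1 standing open. Stiff hinge along the organiser's y at its upper edge, nearest the robot: the lid stays where it is left and must be pushed all the way down (about 1 N at its free edge). Plate 104 mm from hinge to free edge, 130 mm wide, 7 mm thick.
- lid_hinge (a point): Middle of the lid's hinge line, at x = 53, y = 0, z = 63 mm in the organiser's frame.
- lid_edge (a point): Middle of the lid's free edge, on its outer face (the upper face when shut), 104 mm from the hinge line; it moves with the lid; its axes are the lid's (parallel to the organiser's when shut). Lid shut: outer face at z = 71 mm in the organiser's frame.
- hasp (a joint): Angle of the hasp, rad: 0 lying flat over the shut lid, home; 2.6 thrown wide open, away from the robot. Lightly rubbing hinge along the organiser's y at its lower top edge, the far one. Merely laid down it stops on the catch's head at about 0.3; pressing its tab firmly (about 5 to 10 N) snaps it under the head to 0.
- hasp_hinge (a point): Middle of the hasp's hinge line, at x = -56, y = 0, z = 75 mm in the organiser's frame.
- hasp_tab (a point): Point to grip or press on the hasp, 58 mm from its hinge line, mid-width. The hasp is a flat steel strap 68 mm long, 24 wide, 2.5 thick; its plain tab runs from 42 to 68 mm from the hinge, its window from 28 to 42. The catch that passes the window is a steel post on the lid's outer face, 71 mm from the lid's hinge line, 10 mm wide, 15 high.
- cell_large: Large loose battery (C cell): steel-and-grey cylinder 26 mm wide, 50 mm tall with its button, standing button up on the plank. Origin: centre of its underside; z up along it.
- cell_small: Small loose battery (AA cell): cylinder 15 mm wide, 50 mm tall with its button, standing button up on the plank. Origin: centre of its underside; z up along it.
- tumbler: Steel tumbler 72 mm wide, 100 mm tall, upright; leave alone. Origin: centre of its underside.
- spectacles_case: Black plastic spectacles case 62 x 160 x 40 mm lying flat; leave alone. Origin: centre of its underside.
- hairbrush: Wooden hairbrush lying bristles down, 220 mm long, its head towards its +x; leave alone. Origin: on the plank under where the handle meets the head.
Not all that is in view belongs to the job. What is shaped like the cell_large but pink is not meant.

How it is judged:
By the outcome, as a careful person would: the job done as asked, in the order asked, and still so for the second after the job is handed in, with the robot touching nothing.
It also fails if it takes over 72 s, if anything falls off the work surface, if the arm or the gripper's body presses on something with over 40 N, if the wrist force passes 120 N, or if a joint passes its speed limit or range.

## Working session

There is one attempt and no reset: what is moved stays moved. The work goes in short steps, Python scripts to look and compute and a tool call to move; the robot and the scene stay as the last step left them, time stands still between calls to the robot, and variables do not carry over. Pictures are saved under pics/ and viewed, at most 10 in all, crops included, and the job is handed in when it is done.

Besides the shell and the picture viewer there is one more tool, called after "Emit:" as name([rows], argument=value, ...), one row to a line, values as JSON. arm_command: Moves the arm, as the interface text tells. Its arguments: {"type":"object","properties":{"deltas":{"type":"array"}},"required":["deltas"]}

```bash
mkdir -p pics; ls; python3 - <<'E'
from station import sense, capture, tip_reach
import cv2, pickle
print(tip_reach, sense())
for n in ("scene","top"):
    c=capture(n); cv2.imwrite(f"pics/{n}0.png",c["pixels"]); pickle.dump(c,open(f"{n}0.pkl","wb"))
    print({k:v for k,v in c.items() if k!="pixels"})
E
```

```text
pics
0.019 {'time_s': 0.0, 'joints': array([-6.24756757e+01,  2.20889251e+01,  3.78131231e-01, -2.78684980e-02,
       -6.84102468e+01, -1.48183146e+01]), 'joint_velocities': array([-0.02444649,  0.06409836,  0.08095363,  0.00935956,  0.04032792,
       -0.03265688]), 'effort': array([ 1.43294223e-03, -3.90668535e+01,  1.87407517e+01,  4.21995789e+00,
        1.10582571e-02, -1.61040357e-04]), 'tcp_pos': array([ 0.13737369, -0.6091315 ,  0.24047054]), 'ee_rot': array([[-9.75550904e-01, -2.19772845e-01, -5.75164520e-04],
       [-2.19773574e-01,  9.75548687e-01,  2.08241623e-03],
       [ 1.03442451e-04,  2.15790900e-03, -9.99997666e-01]]), 'wrist_force': array([-0.00186097, -0.67194182, -0.71664481]), 'moment': array([-0.01963523, -0.01128363,  0.00286638]), 'gripper_force': 0.0, 'gripper_width': 1.0040249875251965}
{'fovy': 55.647260864165894, 'cx': 325.808248138376, 'cy': 204.57535744384094, 'rvec': array([ 2.12838751,  1.06156963, -0.45536646]), 'tvec': array([-0.3881876 , -0.26381054,  1.30914448])}
{'fovy': 48.70244888282273, 'cx': 316.1749877941969, 'cy': 200.99963181075105, 'rvec': array([ 2.20176874, -2.16672398,  0.11193236]), 'tvec': array([-0.00226014,  0.60319232,  1.15155528])}
```

View pics/scene0.png

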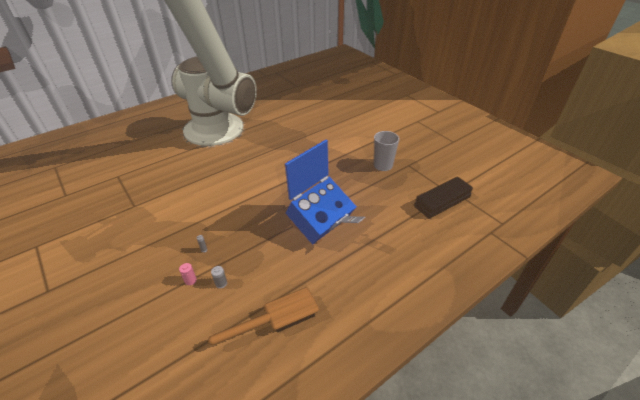

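View pics/top0.png

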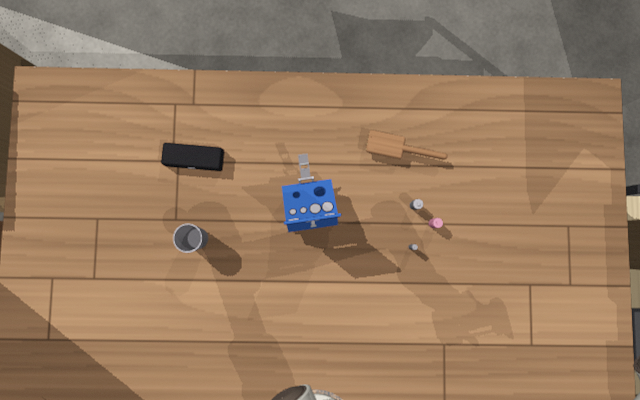

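Candidates for cell_large: grey cylinder at scene (219,277) / top (417,204), and the pink one at scene (188,273) / top (437,223), which is the decoy. The small cell is at scene (201,243) / top (413,247). I choose the grey one at (219,277) and check it in a close crop.

```bash
cat > h.py <<'E'
import numpy as np, cv2, pickle
from scipy.spatial.transform import Rotation as R
from scipy.optimize import least_squares
def load(n): return pickle.load(open(n+".pkl","rb"))
def cam(c):
    f=200/np.tan(np.radians(c["fovy"])/2); Rm=cv2.Rodrigues(np.array(c["rvec"]))[0]
    return f,Rm,np.array(c["tvec"])
def proj(c,P,fish=False):
    f,Rm,t=cam(c); q=np.atleast_2d(P)@Rm.T+t
    if fish:
        r=np.hypot(q[:,0],q[:,1]); k=f*np.arctan2(r,q[:,2])/np.maximum(r,1e-9)
    else: k=f/q[:,2]
    return np.c_[c["cx"]+k*q[:,0],c["cy"]+k*q[:,1]]
def ray(c,uv,fish=False):
    f,Rm,t=cam(c); d=(np.array(uv,float)-[c["cx"],c["cy"]])/f
    if fish:
        a=np.linalg.norm(d); v=np.r_[d/max(a,1e-9)*np.sin(a),np.cos(a)]
    else: v=np.r_[d,1]
    return -Rm.T@t, Rm.T@v
def atz(c,uv,z,fish=False):
    o,d=ray(c,uv,fish); return o+d*(z-o[2])/d[2]
E
python3 - <<'E'
from h import *
s,t=load("scene0")["pixels"],load("top0")["pixels"]
z=lambda im,x,y,w,h,k: cv2.resize(im[y:y+h,x:x+w],None,fx=k,fy=k,interpolation=cv2.INTER_CUBIC)
o=np.zeros((600,800,3),np.uint8)
o[:420,:380]=z(s,280,140,95,105,4); o[:380,400:720]=z(t,270,145,80,95,4)
o[420:600,:180]=z(s,175,230,60,60,3); o[420:600,200:350]=z(t,400,195,50,60,3)
cv2.imwrite("pics/m1.png",o)
E
```

```text
(no output)
```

View pics/m1.png

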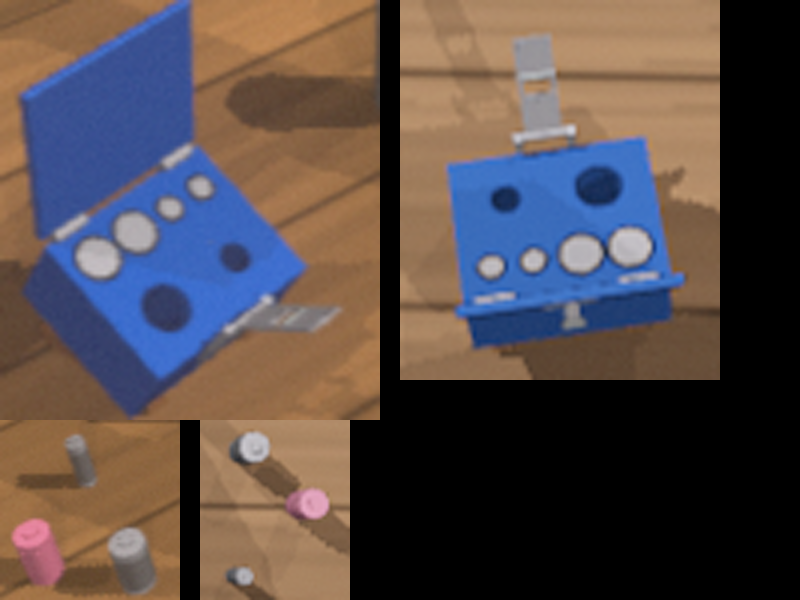

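The crop shows the grey C cell (scene mosaic (129,541)), the AA (76,441), and the pink decoy apart from them. The organiser has its lid upright, and the hasp is thrown open on the far side.

```bash
python3 - <<'E'
from h import *
s,t=load("scene0"),load("top0")
S=lambda x,y:(x/4-.375+280,y/4-.375+140); T=lambda x,y:((x-400)/4-.375+270,y/4-.375+145)
obs=[((-20,30,62),S(166,308),T(599,186)),((-20,-30,62),S(235,257),T(506,199)),((-52,65,62),S(155,380),T(643,139)),((-52,-65,62),S(306,266),T(448,166)),((-56,0,75),S(250,315),T(545,135))]
M=np.array([o[0] for o in obs])/1000; A=np.array([o[1] for o in obs]); B=np.array([o[2] for o in obs])
def orot(yaw,tilt=25): # cols x,y,z
    Rt=R.from_euler('z',yaw,degrees=True)*R.from_euler('y',tilt,degrees=True)
    return Rt.as_matrix()@np.diag([-1,-1,1])
def res(p,k=25):
    W=M@orot(p[3],p[4] if len(p)>4 else k).T+p[:3]
    return np.r_[(proj(s,W)-A).ravel(),(proj(t,W)-B).ravel()]
for p0 in ([.6,0,.05,0],[.6,0,.05,0,25]):
    r=least_squares(res,p0); print(r.x.round(4),r.fun.round(1))
for nm,a,b in (("L",(129/3-.33+175,121/3-.33+230),((54)/3-.33+400,27/3-.33+195)),("S",(76/3-.33+175,21/3-.33+230),(43/3-.33+400,156/3-.33+195))):
    print(nm,atz(s,a,.049).round(4),atz(t,b,.049).round(4))
c=__import__("station").capture("wrist"); pickle.dump(c,open("w0.pkl","wb")); st=__import__("station").sense()
f,Rm,tv=cam(c); print("wristcam",(-Rm.T@tv).round(3),Rm.round(2),c["fovy"])
E
```

```text
[0.5761 0.0238 0.0242 8.8096] [-0.3 -0.3 -0.4 -0.1  0.7 -0.2 -0.1  0.3 -1.   0.5 -0.3  0.1 -0.2  0.
  0.4 -0.4 -0.4 -0.4 -0.4  0. ]
[5.75700e-01 2.37000e-02 2.49000e-02 8.82710e+00 2.56002e+01] [-0.3 -0.4 -0.3 -0.1  0.7 -0.2 -0.1  0.3 -1.   0.5 -0.3  0.1 -0.2 -0.
  0.4 -0.4 -0.4 -0.3 -0.4  0. ]
L [ 0.6032 -0.2588  0.049 ] [ 0.5986 -0.2585  0.049 ]
S [ 0.4904 -0.2501  0.049 ] [ 0.4863 -0.2484  0.049 ]
wristcam [ 0.055 -0.629  0.383] [[-0.22  0.98  0.  ]
 [ 0.93  0.21  0.3 ]
 [ 0.29  0.07 -0.95]] 65.70646984690485
```

```bash
cat >> h.py <<'E'
from station import sense, capture, tip_reach
ORG=np.array([.5761,.0238,.0242]); YAW=8.81
def orot(yaw=None,tilt=25):
    Rt=R.from_euler('z',YAW if yaw is None else yaw,degrees=True)*R.from_euler('y',tilt,degrees=True)
    return Rt.as_matrix()@np.diag([-1,-1,1])
def o2w(p): return ORG+orot()@(np.array(p)/1000)
def tool(tilt=0,yaw=None): # tool x along organiser x, tool z into it
    return orot(yaw,tilt)@np.diag([1,-1,-1])
def go(p,Rg):
    s=sense(); Rc=s["ee_rot"]; d=Rc.T@(np.array(p)-s["tcp_pos"])*100
    rv=R.from_matrix(Rc.T@Rg).as_rotvec()
    print("delta",rv.round(3),d.round(2),"rows",max(np.linalg.norm(d)/4.17,np.degrees(np.linalg.norm(rv))/7.16).round(1))
def snap(n,cam_="wrist"):
    c=capture(cam_); pickle.dump(c,open(n+".pkl","wb")); return c
E
python3 -c "
from h import *
go([.601,-.2587,.13],tool())"
```

```text
delta [ 0.002 -0.     0.068] [-52.93  23.99  11.1 ] rows 14.2
```

Emit:
arm_command([
  [0.002,0,0.068,-26.5,12,5.5,-1],
  [0.002,0,0.068,-26.5,12,5.5,-1],
  [0.002,0,0.068,-26.5,12,5.5,-1],
  [0.002,0,0.068,-26.5,12,5.5,-1],
  [0.002,0,0.068,-26.5,12,5.5,-1],
  [0.002,0,0.068,-26.5,12,5.5,-1],
  [0.002,0,0.068,-26.5,12,5.5,-1],
  [0.002,0,0.068,-26.5,12,5.5,-1],
])

```text
time_s: 0.82
tcp_pos: [0.3732, -0.4305, 0.1848]
ee_rot: [[-0.987, -0.159, -0.001], [-0.159, 0.987, 0.0], [0.001, 0.0, -1.0]]
wrist_force: [-0.5, -0.8, -0.0]
gripper_width: 0.998
gripper_force: 0.0
```

```bash
python3 -c "
from h import *
print(sense()['tcp_pos'],sense()['time_s'])
go([.601,-.2587,.13],tool())"
```

```text
[ 0.37322153 -0.43054739  0.18483998] 0.8167
delta [ 0.    -0.001  0.006] [-25.22  13.35   5.47] rows 7.0
```

Emit:
arm_command([
  [0,0,0.006,-25.2,13.3,5.5,-1],
  [0,0,0.006,-25.2,13.3,5.5,-1],
  [0,0,0.006,-25.2,13.3,5.5,-1],
  [0,0,0.006,-25.2,13.3,5.5,-1],
  [0,0,0.006,-25.2,13.3,5.5,-1],
  [0,0,0.006,-25.2,13.3,5.5,-1],
  [0,0,0.006,-25.2,13.3,5.5,-1],
  [0,0,0.006,-25.2,13.3,5.5,-1],
])

```text
time_s: 1.48
tcp_pos: [0.6026, -0.2603, 0.1287]
ee_rot: [[-0.988, -0.153, -0.0], [-0.153, 0.988, -0.002], [0.0, -0.001, -1.0]]
wrist_force: [0.1, -0.8, 0.0]
gripper_width: 0.999
gripper_force: 0.0
```

```bash
python3 -c "
from h import *
c=snap('w1'); s=sense(); print(s['tcp_pos'].round(4))
print('tcp',proj(c,s['tcp_pos'],True),'L',proj(c,[[.601,-.2587,.05],[.601,-.2587,0]],True),'S',proj(c,[[.488,-.249,.05]],True))
cv2.imwrite('pics/w1.png',c['pixels'])"
```

```text
[ 0.6002 -0.2618  0.1292]
tcp [[318.52983361 268.16672752]] L [[322.85891035 217.48457638]
 [322.37901663 198.27535485]] S [[361.53969141  69.4047169 ]]
```

View pics/w1.png

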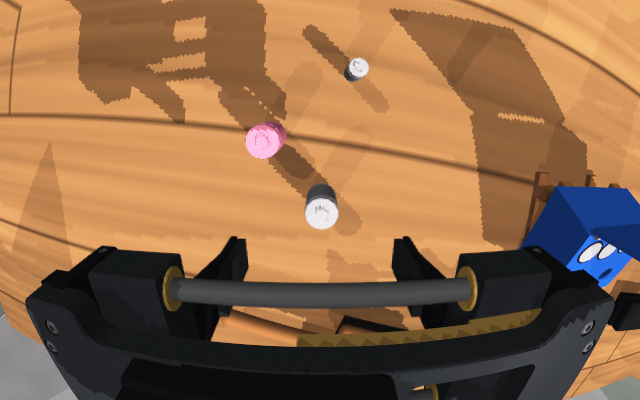

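The wrist view shows the C cell's top at (321.5,212), the AA's top at (359,68), and the pink decoy at (263,141), clear of the fingers.

```bash
python3 -c "
from h import *
c=load('w1')
print(atz(c,(321.5,212),.0495,True).round(4),atz(c,(359,68),.0495,True).round(4))
for i in range(3): print(sense()['tcp_pos'].round(4))
go([.599,-.259,.053],tool())"
```

```text
[ 0.5969 -0.2604  0.0495] [ 0.4873 -0.2509  0.0495]
[ 0.6002 -0.2618  0.1292]
[ 0.6002 -0.2618  0.1292]
[ 0.6002 -0.2618  0.1292]
delta [-0.001 -0.002 -0.002] [0.07 0.3  7.62] rows 1.8
```

Emit:
arm_command([
  [0,0,0,0.2,0.2,2.5,-1],
  [0,0,0,0.2,0.2,5,-1],
  [0,0,0,0.2,0.2,7.5,-1],
  [0,0,0,0.2,0.2,7.5,-0.2],
  [0,0,0,0.2,0.2,7.5,0.2],
  [0,0,0,0.2,0.2,7.5,1],
  [0,0,0,0.2,0.2,7.5,1],
  [0,0,0,0.2,0.2,7.5,1],
])

```text
time_s: 2.2
tcp_pos: [0.597, -0.2633, 0.0584]
ee_rot: [[-0.989, -0.147, 0.004], [-0.147, 0.989, -0.003], [-0.003, -0.003, -1.0]]
wrist_force: [-0.3, -0.4, 0.1]
gripper_width: 0.712
gripper_force: 0.0
```

Emit:
arm_command([
  [0,0,0,0,0,0,1],
  [0,0,0,0,0,0,1],
  [0,0,0,0,0,0,1],
  [0,0,0,0,0,0,1],
])

```text
time_s: 2.53
tcp_pos: [0.5961, -0.2628, 0.0566]
ee_rot: [[-0.989, -0.147, 0.001], [-0.147, 0.989, -0.002], [-0.0, -0.002, -1.0]]
wrist_force: [0.4, -0.5, -0.3]
gripper_width: 0.401
gripper_force: 0.0
```

Emit:
arm_command([
  [0,0,0,0,0,0.2,1],
  [0,0,0,0,0,0.2,1],
  [0,0,0,0,0,0.2,1],
  [0,0,0,0,0,0.2,1],
])

```text
time_s: 2.87
tcp_pos: [0.5961, -0.2627, 0.0542]
ee_rot: [[-0.989, -0.147, 0.0], [-0.147, 0.989, -0.002], [0.0, -0.002, -1.0]]
wrist_force: [-0.8, 0.4, -0.9]
gripper_width: 0.285
gripper_force: 29.8
```

```bash
python3 -c "
from h import *
s=sense(); print(s['tcp_pos'].round(4),s['gripper_width'],s['gripper_force'])
go([.59,-.2,.20],tool())
m=o2w([-20,30,62]); n=orot()[:,2]; print('mouth',m.round(4),'axis',n.round(3))
g=m+n*.10; print('pre',g.round(4)); go(g,tool(25))"
```

```text
[ 0.5961 -0.2627  0.0542] 0.2853596968921443 29.832521080970764
delta [-0.002 -0.    -0.006] [ -0.32   6.26 -14.59] rows 3.8
mouth [0.6245 0.0009 0.0719] axis [0.418 0.065 0.906]
pre [0.6663 0.0074 0.1626]
delta [-0.001  0.436 -0.006] [-10.92  25.66 -10.89] rows 7.2
```

Emit:
arm_command([
  [0,0,0,0,0,-4,1],
  [0,0,0,0,0,-8,1],
  [0,0.1,0,-3,2,-12,1],
  [0,0.2,0,-6,5,-14,1],
  [0,0.3,0,-9,8,-14,1],
  [0,0.4,0,-11,11,-14,1],
  [0,0.436,0,-11,14,-14,1],
  [0,0.436,0,-11,14,-14,1],
])

```text
time_s: 3.53
tcp_pos: [0.6862, -0.0997, 0.1885]
ee_rot: [[-0.893, -0.155, -0.423], [-0.141, 0.988, -0.065], [0.428, 0.001, -0.904]]
wrist_force: [-1.1, -0.2, -0.8]
gripper_width: 0.293
gripper_force: 29.8
```

```bash
python3 -c "
from h import *
s=sense(); print(s['tcp_pos'].round(4),s['gripper_width'],s['gripper_force'])
g=o2w([-20,30,162]); go(g,tool(25))"
```

```text
[ 0.6862 -0.0997  0.1885] 0.2927894023972764 29.80323314666748
delta [ 0.    -0.006  0.002] [-0.83 10.89  2.49] rows 2.7
```

Emit:
arm_command([
  [0,-0.006,0,-0.8,3.5,0,1],
  [0,-0.006,0,-0.8,7,0,1],
  [0,-0.006,0,-0.8,10,1.5,1],
  [0,-0.006,0,-0.8,10.9,2.5,1],
  [0,-0.006,0,-0.8,10.9,2.5,1],
  [0,-0.006,0,-0.8,10.9,2.5,1],
])

```text
time_s: 4.03
tcp_pos: [0.6645, -0.0004, 0.1674]
ee_rot: [[-0.898, -0.148, -0.413], [-0.134, 0.989, -0.064], [0.418, -0.003, -0.908]]
wrist_force: [-0.2, 0.3, -0.3]
gripper_width: 0.29
gripper_force: 29.8
```

```bash
python3 -c "
from h import *
c=snap('w2'); s=sense(); print(s['tcp_pos'].round(4),s['time_s'])
for p in ([-20,30,62],[-20,-30,62],[-52,65,62],[-52,-65,62],[52,65,62],[52,-65,62]): print(p,proj(c,o2w(p),True).round(1))
P=s['tcp_pos']+s['ee_rot']@np.array([[0,0,-.004],[0,0,.046]]).T.T[0]
for d in (-.004,-.002,.046,.05): print(d,proj(c,s['tcp_pos']+s['ee_rot'][:,2]*d,True))
cv2.imwrite('pics/w2.png',cv2.resize(c['pixels'][0:320,150:550],None,fx=2,fy=1.875))"
```

```text
[ 0.6651 -0.0013  0.168 ] 4.0833
[-20, 30, 62] [[329.3 213.1]]
[-20, -30, 62] [[398.8 212.5]]
[-52, 65, 62] [[289.4 247.2]]
[-52, -65, 62] [[431.9 244.7]]
[52, 65, 62] [[285.2 127.3]]
[52, -65, 62] [[443.5 130.3]]
-0.004 [[319.02848296 276.41648983]]
-0.002 [[319.03632097 274.43837961]]
0.046 [[319.18529192 237.08972306]]
0.05 [[319.19500661 234.67016534]]
```

View pics/w2.png

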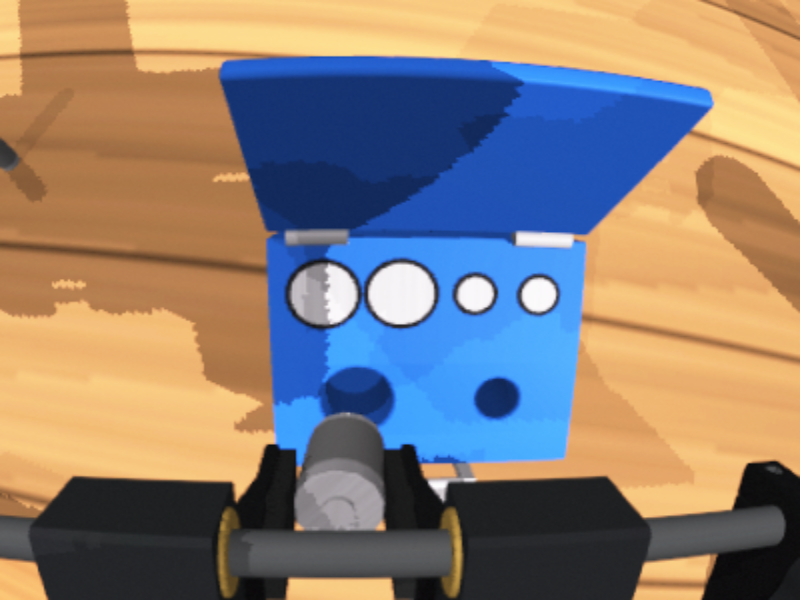

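The wrist view puts the large mouth at (329,211) and the small at (398.5,212), both within 2 px of the model. The cell is held, with its bottom near u≈323.7. I'll go down to just above the mouth and compare there.

```bash
python3 -c "
from h import *
c=load('w2');s=sense(); print('org',(orot().T@(s['tcp_pos']-ORG)*1000).round(1))
a=np.linspace(0,6.28,72)
for d in (.004,.054):
  C=s['tcp_pos']+(s['ee_rot']@np.c_[.013*np.cos(a),.013*np.sin(a),d+0*a].T).T
  q=proj(c,C,True); print(d,q.min(0).round(1),q.max(0).round(1))
go(o2w([-20,30,62+54+7]),tool(25))"
```

```text
org [-15.5  38.4 165.9]
0.004 [295.  247.3] [343.1 288.6]
0.054 [300.3 214.6] [338.1 249.2]
delta [-0.     0.006 -0.007] [-0.42  0.84  4.29] rows 1.1
```

Emit:
arm_command([
  [0,0.006,-0.007,-0.4,0.8,2,1],
  [0,0.006,-0.007,-0.4,0.8,4,1],
  [0,0.006,-0.007,-0.4,0.8,4,1],
  [0,0.006,-0.007,-0.4,0.8,4,1],
  [0,0.006,-0.007,-0.4,0.8,4,1],
])

```text
time_s: 4.5
tcp_pos: [0.6521, 0.0041, 0.1311]
ee_rot: [[-0.897, -0.153, -0.415], [-0.138, 0.988, -0.064], [0.42, -0.0, -0.908]]
wrist_force: [0.7, 0.7, -0.4]
gripper_width: 0.286
gripper_force: 29.8
```

```bash
python3 -c "
from h import *
c=snap('w3'); s=sense(); print(s['tcp_pos'].round(4),'org',(orot().T@(s['tcp_pos']-ORG)*1000).round(1),s['wrist_force'])
a=np.linspace(0,6.28,72)
C=o2w([0,0,0])+(orot()@(np.c_[-20+15.5*np.cos(a),30+15.5*np.sin(a),62+0*a]/1000).T).T
q=proj(c,C,True); print('mouth',q.min(0).round(1),q.max(0).round(1))
for d in (.004,.054):
  C=s['tcp_pos']+(s['ee_rot']@np.c_[.013*np.cos(a),.013*np.sin(a),d+0*a].T).T
  q=proj(c,C,True); print(d,q.min(0).round(1),q.max(0).round(1))
cv2.imwrite('pics/w3.png',cv2.resize(c['pixels'][180:300,250:410],None,fx=5,fy=5,interpolation=cv2.INTER_CUBIC))"
```

```text
[0.6522 0.0044 0.1313] org [-20.2  30.9 127.6] [0.1775152  0.00888865 0.27309639]
mouth [300.7 204.7] [343.4 244.3]
0.004 [297.3 246.8] [345.3 288.1]
0.054 [302.1 214.2] [339.8 248.8]
```

View pics/w3.png

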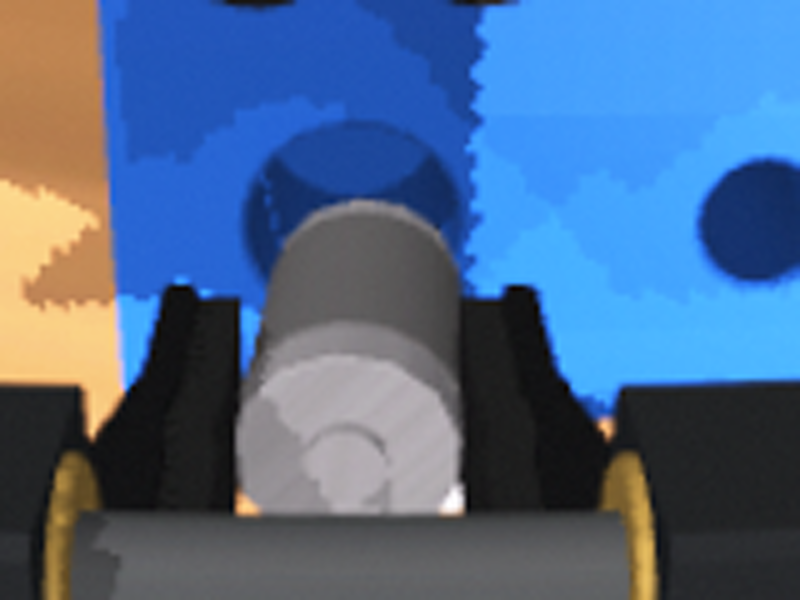

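The large mouth spans u 298.6 to 344, with its top at v 204. The cell's bottom is about 3 px to the right and 6 px low of where it should be, which is about 3 mm towards the far side. I'll shift and insert.

Emit:
arm_command([
  [0,0,0,0.3,-0.1,0,1],
  [0,0,0,0.3,-0.1,0.6,1],
  [0,0,0,0.3,-0.1,1.2,1],
  [0,0,0,0.3,-0.1,1.6,1],
  [0,0,0,0.3,-0.1,2.0,1],
  [0,0,0,0.3,-0.1,2.0,1],
])

```text
time_s: 5.05
tcp_pos: [0.639, 0.0026, 0.1117]
ee_rot: [[-0.895, -0.153, -0.42], [-0.139, 0.988, -0.064], [0.424, 0.001, -0.905]]
wrist_force: [-0.9, 0.5, -0.9]
gripper_width: 0.288
gripper_force: 29.8
```

Emit:
arm_command([
  [0,0,0,0,0,0.6,1],
  [0,0,0,0,0,1.2,1],
  [0,0,0,0,0,1.8,1],
  [0,0,0,0,0,2.3,1],
  [0,0,0,0,0,2.3,1],
  [0,0,0,0,0,2.3,1],
])

```text
time_s: 5.55
tcp_pos: [0.6311, 0.0014, 0.0939]
ee_rot: [[-0.896, -0.155, -0.415], [-0.141, 0.988, -0.065], [0.42, 0.0, -0.907]]
wrist_force: [0.7, 0.7, 7.1]
gripper_width: 0.285
gripper_force: 33.2
```

```bash
python3 -c "
from h import *
s=sense(); print('org',(orot().T@(s['tcp_pos']-ORG)*1000).round(1),s['wrist_force'])"
```

```text
org [-16.7  30.6  84.7] [0.71801865 0.65467386 7.08278349]
```

Emit:
arm_command([
  [0,0,0,0,0,0,0],
  [0,0,0,0,0,0,0],
  [0,0,0,0,0,0,0],
  [0,0,0,0,0,0,0],
  [0,0,0,0,0,-3,-0.3],
  [0,0,0,0,0,-6,-0.5],
  [0,0,0,0,0,-8,-1],
  [0,0,0,0,0,-8,-1],
])

```text
time_s: 6.22
tcp_pos: [0.6668, 0.0064, 0.1688]
ee_rot: [[-0.899, -0.154, -0.409], [-0.14, 0.988, -0.064], [0.414, -0.0, -0.91]]
wrist_force: [-0.2, 0.4, 0.9]
gripper_width: 0.714
gripper_force: 0.0
```

```bash
python3 -c "
from h import *
c=snap('w4'); s=sense(); print('org',(orot().T@(s['tcp_pos']-ORG)*1000).round(1),s['wrist_force'])
q=proj(c,[o2w([-20,30,62]),o2w([-20,30,57])],True); print(q)
u,v=q[0].astype(int)
cv2.imwrite('pics/w4.png',cv2.resize(c['pixels'][v-50:v+50,u-40:u+100],None,fx=4,fy=4,interpolation=cv2.INTER_CUBIC))
go([.487,-.250,.15],tool())"
```

```text
org [-17.2  30.7 165. ] [ 0.13818709 -0.1330894  -0.45832047]
[[321.8111123  208.83143188]
 [321.77783092 206.89034522]]
delta [ 0.001 -0.431  0.001] [ 18.9  -22.61  10.47] rows 7.5
```

View pics/w4.png

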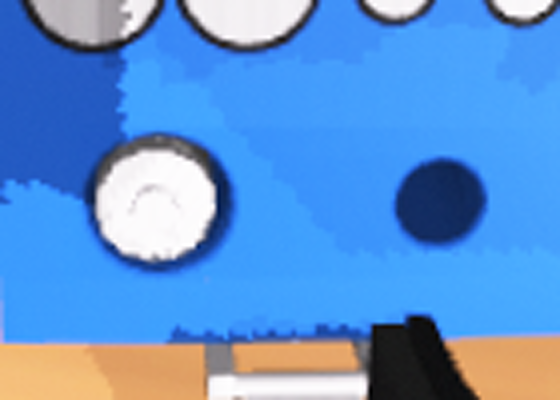

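The C cell sits within its pocket, its top just below the face (crop (157,200)); the small pocket is still empty. Now the AA.

Emit:
arm_command([
  [0,0,0,0,-4,-1,-1],
  [0,0,0,0,-8,-1,-1],
  [0,0,0,0,-12,-1,-1],
  [0,-0.1,0,3,-15,0,-1],
  [0,-0.2,0,6,-17,3,-1],
  [0,-0.3,0,9,-19,5,-1],
  [0,-0.4,0,12,-21,7,-1],
  [0,-0.43,0,15,-22.6,8.5,-1],
])

```text
time_s: 6.93
tcp_pos: [0.5248, -0.2429, 0.1486]
ee_rot: [[-0.988, -0.152, -0.007], [-0.152, 0.988, 0.002], [0.007, 0.003, -1.0]]
wrist_force: [-0.9, 0.1, 0.6]
gripper_width: 1.003
gripper_force: 0.0
```

```bash
python3 -c "
from h import *
go([.487,-.250,.13],tool())"
```

```text
delta [ 0.003 -0.007 -0.001] [ 3.83 -0.14  1.89] rows 1.0
```

Emit:
arm_command([
  [0.003,-0.007,0,3.8,-0.1,1.9,-1],
  [0.003,-0.007,0,3.8,-0.1,1.9,-1],
  [0.003,-0.007,0,3.8,-0.1,1.9,-1],
  [0.003,-0.007,0,3.8,-0.1,1.9,-1],
])

```text
time_s: 7.27
tcp_pos: [0.4924, -0.2491, 0.1315]
ee_rot: [[-0.988, -0.153, 0.001], [-0.153, 0.988, -0.002], [-0.0, -0.002, -1.0]]
wrist_force: [0.6, -0.1, 0.7]
gripper_width: 1.004
gripper_force: 0.0
```

```bash
python3 -c "
from h import *
c=snap('w5'); s=sense(); print(s['tcp_pos'].round(4))
q=proj(c,[.488,-.25,.05],True)[0]; print(q)
u,v=q.round().astype(int); im=c['pixels'][v-25:v+25,u-25:u+25].min(2)
n,l,st,ce=cv2.connectedComponentsWithStats((im>175).astype(np.uint8))
for i in range(1,n):
  if st[i,4]>30: p=ce[i]+[u-25,v-25]; print(st[i],p,atz(c,p,.0495,True).round(4))
go([.488,-.25,.054],tool())
# what the large cell would have given the same way
c=load('w1'); im=c['pixels'][190:235,295:350].min(2); n,l,st,ce=cv2.connectedComponentsWithStats((im>175).astype(np.uint8)); i=1+st[1:,4].argmax(); p=ce[i]+[295,190]; print('L',st[i],p,atz(c,p,.0495,True).round(4))
"
```

```text
[ 0.4937 -0.249   0.1319]
[320.36023545 212.32767962]
[ 16  14  18  17 240] [319.425  208.8375] [ 0.4855 -0.2511  0.0495]
delta [-0.003  0.002  0.001] [0.59 0.01 7.79] rows 1.9
L [ 10   8  33  31 785] [321.21273885 213.48152866] [ 0.5982 -0.2604  0.0495]
```

Emit:
arm_command([
  [0,0,0,0.7,-0.1,2.5,-0.4],
  [0,0,0,0.7,-0.1,5,-0.2],
  [0,0,0,0.7,-0.1,7.8,0],
  [0,0,0,0.7,-0.1,7.8,0.2],
  [0,0,0,0.7,-0.1,7.8,1],
  [0,0,0,0.7,-0.1,7.8,1],
  [0,0,0,0.7,-0.1,7.8,1],
  [0,0,0,0.7,-0.1,7.8,1],
])

```text
time_s: 7.98
tcp_pos: [0.4876, -0.2514, 0.0556]
ee_rot: [[-0.988, -0.154, 0.005], [-0.154, 0.988, -0.003], [-0.004, -0.003, -1.0]]
wrist_force: [0.3, 0.2, -0.4]
gripper_width: 0.477
gripper_force: 0.0
```

Emit:
arm_command([
  [0,0,0,0,0,0,1],
  [0,0,0,0,0,0,1],
  [0,0,0,0,0,0,1],
  [0,0,0,0,0,0,1],
  [0,0,0,0,0,0,1],
  [0,0,0,0,0,0,1],
  [0,0,0,0,0,0,1],
])

```text
time_s: 8.57
tcp_pos: [0.4863, -0.2513, 0.0542]
ee_rot: [[-0.988, -0.154, 0.002], [-0.154, 0.988, -0.002], [-0.001, -0.002, -1.0]]
wrist_force: [0.1, 0.4, 2.5]
gripper_width: 0.153
gripper_force: 30.0
```

```bash
python3 -c "
from h import *
s=sense(); print(s['tcp_pos'].round(4),s['gripper_width'],s['gripper_force'])
go(o2w([-20,-30,180]),tool(25))"
```

```text
[ 0.4863 -0.2513  0.0542] 0.15316289366016872 29.99139904975891
delta [-0.002  0.438  0.   ] [-22.54  28.77 -12.51] rows 9.3
```

Emit:
arm_command([
  [0,0,0,0,0,-4,1],
  [0,0,0,-2,0,-7.5,1],
  [0,0.1,0,-5,1,-10,1],
  [0,0.2,0,-9,2,-11,1],
  [0,0.3,0,-13,3,-12.5,1],
  [0,0.4,0,-17,4,-12.5,1],
  [0,0.438,0,-20,7,-12.5,1],
  [0,0.438,0,-22.5,10,-12.5,1],
])

```text
time_s: 9.23
tcp_pos: [0.6947, -0.1169, 0.1744]
ee_rot: [[-0.893, -0.152, -0.423], [-0.137, 0.988, -0.066], [0.428, -0.001, -0.904]]
wrist_force: [0.7, -0.9, -1.5]
gripper_width: 0.15
gripper_force: 30.0
```

```bash
python3 -c "
from h import *
go(o2w([-20,-30,142]),tool(25))"
```

```text
delta [-0.001 -0.006 -0.002] [ 0.33 18.72  3.44] rows 4.6
```

Emit:
arm_command([
  [0,-0.006,0,0.3,4,0,1],
  [0,-0.006,0,0.3,8,0,1],
  [0,-0.006,0,0.3,12,0,1],
  [0,-0.006,0,0.3,16,1,1],
  [0,-0.006,0,0.3,18.7,3,1],
  [0,-0.006,0,0.3,18.7,4.8,1],
  [0,-0.006,0,0.3,18.7,4.8,1],
  [0,-0.006,0,0.3,18.7,4.8,1],
])

```text
time_s: 9.9
tcp_pos: [0.6409, 0.0632, 0.1356]
ee_rot: [[-0.897, -0.154, -0.415], [-0.139, 0.988, -0.068], [0.42, -0.003, -0.907]]
wrist_force: [-0.0, 0.7, -0.1]
gripper_width: 0.152
gripper_force: 30.0
```

```bash
python3 -c "
from h import *
c=snap('w6'); s=sense(); print('org',(orot().T@(s['tcp_pos']-ORG)*1000).round(1),s['wrist_force'])
a=np.linspace(0,6.28,72)
C=ORG+(orot()@(np.c_[-20+9.75*np.cos(a),-30+9.75*np.sin(a),62+0*a]/1000).T).T
q=proj(c,C,True); print('mouth',q.min(0).round(1),q.max(0).round(1))
for d in (.004,.054):
  C=s['tcp_pos']+(s['ee_rot']@np.c_[.0075*np.cos(a),.0075*np.sin(a),d+0*a].T).T
  q=proj(c,C,True); print(d,q.min(0).round(1),q.max(0).round(1))
cv2.imwrite('pics/w6.png',cv2.resize(c['pixels'][180:300,250:410],None,fx=5,fy=5,interpolation=cv2.INTER_CUBIC))"
```

```text
org [-16.9 -28.3 131.9] [-0.07878751 -0.32962997  0.36383528]
mouth [308.9 215.6] [335.3 240. ]
0.004 [305.6 257.5] [333.4 281.4]
0.054 [308.6 223. ] [330.5 243. ]
```

View pics/w6.png

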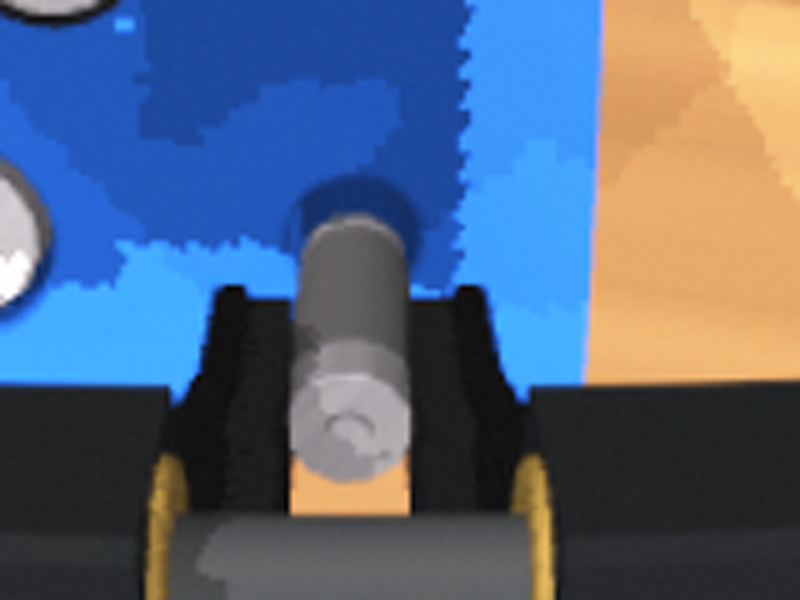

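The AA's bottom is centred on the small mouth in u (321 for both) and sits about 2.8 mm too far up the slope. I'll shift and insert.

Emit:
arm_command([
  [0,0,0,-0.28,0,0,1],
  [0,0,0,-0.28,0,0.8,1],
  [0,0,0,-0.28,0,1.5,1],
  [0,0,0,-0.28,0,2.0,1],
  [0,0,0,-0.28,0,2.5,1],
  [0,0,0,-0.28,0,2.5,1],
])

```text
time_s: 10.45
tcp_pos: [0.6325, 0.0617, 0.1112]
ee_rot: [[-0.897, -0.153, -0.415], [-0.138, 0.988, -0.066], [0.42, -0.002, -0.907]]
wrist_force: [0.0, 0.1, -0.5]
gripper_width: 0.155
gripper_force: 30.0
```

```bash
python3 -c "
from h import *
s=sense(); print('org',(orot().T@(s['tcp_pos']-ORG)*1000).round(1),s['wrist_force'])"
```

```text
org [-19.1 -28.8 104.9] [ 0.03779953  0.0759161  -0.49618202]
```

Entered freely. On down to the fingertip limit, release, then retreat.

Emit:
arm_command([
  [0,0,0,0,0,0.6,1],
  [0,0,0,0,0,1.2,1],
  [0,0,0,0,0,1.7,1],
  [0,0,0,0,0,2.0,1],
  [0,0,0,0,0,2.0,1],
])

```text
time_s: 10.87
tcp_pos: [0.6246, 0.0607, 0.0935]
ee_rot: [[-0.897, -0.154, -0.414], [-0.139, 0.988, -0.066], [0.419, -0.002, -0.908]]
wrist_force: [-0.9, 0.3, -0.4]
gripper_width: 0.157
gripper_force: 30.0
```

Emit:
arm_command([
  [0,0,0,0,0,0,0.3],
  [0,0,0,0,0,0,0.3],
  [0,0,0,0,0,0,0.3],
  [0,0,0,0,0,0,0.3],
  [0,0,0,0,0,-3,0],
  [0,0,0,0,0,-6,0],
  [0,0,0,0,0,-8,0],
  [0,0,0,0,0,-8,0],
])

```text
time_s: 11.53
tcp_pos: [0.6618, 0.0663, 0.1718]
ee_rot: [[-0.902, -0.154, -0.403], [-0.14, 0.988, -0.065], [0.408, -0.003, -0.913]]
wrist_force: [0.3, 0.3, 1.7]
gripper_width: 0.484
gripper_force: 0.0
```

```bash
python3 -c "
from h import *
c=snap('w7'); s=sense(); print('org',(orot().T@(s['tcp_pos']-ORG)*1000).round(1),s['wrist_force'])
for y in (30,-30): print(proj(c,[o2w([-20,y,62])],True))
cv2.imwrite('pics/w7.png',cv2.resize(c['pixels'][165:255,210:370],None,fx=5,fy=5,interpolation=cv2.INTER_CUBIC))"
```

```text
org [-19.7 -29.2 169.4] [-0.72014001 -0.64479662 -0.61219299]
[[253.2545433  203.47010865]]
[[322.08142761 203.6129985 ]]
```

View pics/w7.png

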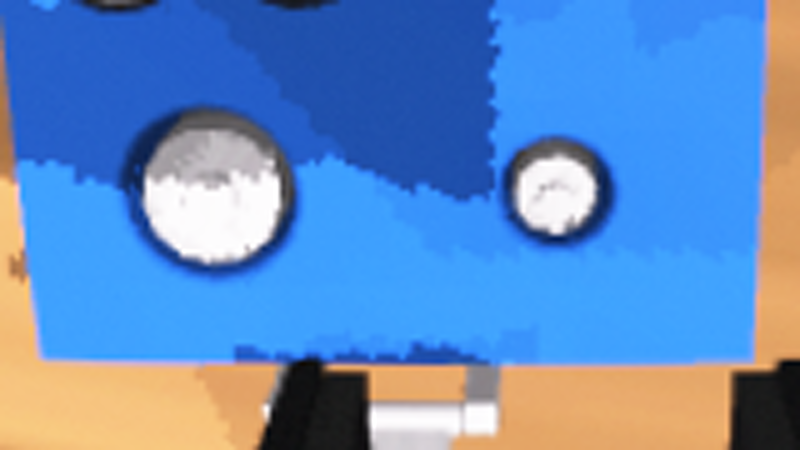

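Both cells sit down in their pockets, C at crop (212,190) and AA at (556,190), just below the face. Next is the lid: over it, then behind it, then push along its arc.

```bash
cat >> h.py <<'E'
def lidpose(th,r=88,y=30,gap=0.,t=8):
    P=np.array([53-r*np.cos(th)+(t+gap)*np.sin(th),y,63+r*np.sin(th)+(t+gap)*np.cos(th)])
    tau=25*(2.1-th)/2.1; Rt=tool(tau)
    return o2w(P)-Rt@np.array([-.010,0,.019]),Rt
def rows(poses,p0,R0):
    for p,Rg in poses: print(np.r_[R.from_matrix(R0.T@Rg).as_rotvec(),R0.T@(p-p0)*100].round(2).tolist())
E
python3 -c "
from h import *
s=sense(); p0,R0=lidpose(2.1,gap=25); print('start',p0.round(4)); 
print('lid edge',o2w([53-104*np.cos(2.1),0,63+104*np.sin(2.1)]).round(3),'hinge',o2w([53,0,63]).round(3))
A=p0.copy();A[2]=.27
go(A,R0); B=s['tcp_pos']+[0,0,.1]; rows([(B,s['ee_rot']),(A,R0)],s['tcp_pos'],s['ee_rot'])
print('push');rows([lidpose(t) for t in np.arange(2.1,-.2,-.15)],p0,R0)"
```

```text
start [ 0.5091 -0.0169  0.2073]
lid edge [0.545 0.019 0.207] hinge [0.555 0.021 0.104]
delta [-0.002 -0.425  0.   ] [18.9  -5.93 -2.48] rows 4.8
[0.0, 0.0, 0.0, 4.12, -0.02, -9.11]
[-0.0, -0.42, 0.0, 18.9, -5.93, -2.48]
push
[0.0, 0.0, 0.0, -2.49, 0.0, -0.23]
[0.0, 0.03, 0.0, -3.87, 0.0, -0.41]
[-0.0, 0.06, -0.0, -5.25, -0.0, -0.38]
[-0.0, 0.09, 0.0, -6.61, 0.0, -0.15]
[-0.0, 0.12, 0.0, -7.92, -0.0, 0.27]
[-0.0, 0.16, 0.0, -9.15, 0.0, 0.87]
[-0.0, 0.19, 0.0, -10.28, 0.0, 1.64]
[-0.0, 0.22, 0.0, -11.27, 0.0, 2.56]
[-0.0, 0.25, 0.0, -12.11, -0.0, 3.62]
[-0.0, 0.28, 0.0, -12.79, -0.0, 4.78]
[-0.0, 0.31, 0.0, -13.28, 0.0, 6.02]
[0.0, 0.34, 0.0, -13.59, -0.0, 7.31]
[-0.0, 0.37, 0.0, -13.69, 0.0, 8.63]
[-0.0, 0.41, 0.0, -13.6, -0.0, 9.93]
[-0.0, 0.44, 0.0, -13.31, -0.0, 11.21]
[-0.0, 0.47, -0.0, -12.84, -0.0, 12.41]
```

Emit:
arm_command([
  [0,0,0,1.4,0,-3,1],
  [0,0,0,2.8,0,-6,1],
  [0,0,0,4.1,0,-9.1,1],
  [0,-0.1,0,7.5,-2,-7.5,1],
  [0,-0.2,0,11,-3.5,-6,1],
  [0,-0.3,0,15,-5,-4.2,1],
  [0,-0.42,0,18.9,-5.9,-2.5,1],
  [0,-0.42,0,18.9,-5.9,-2.5,1],
])

```text
time_s: 12.25
tcp_pos: [0.4912, -0.0215, 0.264]
ee_rot: [[-0.988, -0.151, -0.024], [-0.151, 0.989, -0.004], [0.024, -0.001, -1.0]]
wrist_force: [-3.4, 0.2, -2.9]
gripper_width: 0.025
gripper_force: 0.0
```

```bash
python3 -c "
from h import *
s=sense(); print(s['tcp_pos'].round(4)); p0,R0=lidpose(2.1,gap=25)
go(p0,R0)"
```

```text
[ 0.4912 -0.0215  0.264 ]
delta [-0.001 -0.024 -0.002] [-1.98  0.19  5.63] rows 1.4
```

Emit:
arm_command([
  [0,0,0,0,0,0,1],
  [0,0,0,0,0,0,1],
])

```text
time_s: 12.42
tcp_pos: [0.5062, -0.0175, 0.2692]
ee_rot: [[-0.988, -0.153, -0.009], [-0.153, 0.988, -0.003], [0.01, -0.002, -1.0]]
wrist_force: [0.9, 1.4, 0.5]
gripper_width: 0.006
gripper_force: 0.0
```

```bash
python3 -c "
from h import *
s=sense(); print(s['tcp_pos'].round(4)); p0,R0=lidpose(2.1,gap=25)
go(p0,R0)"
```

```text
[ 0.5062 -0.0175  0.2692]
delta [-0.002 -0.01   0.   ] [-0.36  0.02  6.19] rows 1.5
```

Emit:
arm_command([
  [0,-0.005,0,-0.1,0,3,1],
  [0,-0.005,0,-0.1,0,6.2,1],
  [0,-0.005,0,-0.1,0,6.2,1],
])

```text
time_s: 12.67
tcp_pos: [0.506, -0.0166, 0.2004]
ee_rot: [[-0.988, -0.152, -0.018], [-0.152, 0.988, -0.004], [0.018, -0.001, -1.0]]
wrist_force: [-1.4, -0.5, -1.3]
gripper_width: 0.003
gripper_force: 0.0
```

Emit:
arm_command([
  [0,0,0,-1.5,0,-0.2,1],
  [0,0,0,-2.5,0,-0.2,1],
  [0,0.03,0,-3.9,0,-0.4,1],
  [0,0.06,0,-5.25,0,-0.4,1],
  [0,0.09,0,-6.6,0,-0.15,1],
  [0,0.12,0,-7.9,0,0.3,1],
  [0,0.16,0,-9.15,0,0.9,1],
  [0,0.19,0,-10.3,0,1.65,1],
])

```text
time_s: 13.33
tcp_pos: [0.6127, -0.0005, 0.1901]
ee_rot: [[-0.969, -0.154, -0.192], [-0.151, 0.988, -0.032], [0.195, -0.002, -0.981]]
wrist_force: [-0.7, 0.3, 0.3]
gripper_width: 0.005
gripper_force: 0.3
```

```bash
python3 -c "
from h import *
s=sense(); print(s['tcp_pos'].round(4),s['wrist_force'])
th=2.1-6*.15; p,Rg=lidpose(th); print(p.round(4)); rows([lidpose(t) for t in np.arange(th-.15,-.2,-.15)],p,Rg)
import cv2; c=snap('s1','scene'); print(proj(c,o2w([53-104*np.cos(th)+8*np.sin(th),0,63+104*np.sin(th)])))"
```

```text
[ 6.127e-01 -5.000e-04  1.901e-01] [-0.68426018  0.30165169  0.30264919]
[ 0.6107 -0.0012  0.1909]
[-0.0, 0.03, 0.0, -1.15, 0.0, 0.72]
[0.0, 0.06, -0.0, -2.17, 0.0, 1.6]
[0.0, 0.09, 0.0, -3.05, -0.0, 2.62]
[0.0, 0.12, -0.0, -3.77, 0.0, 3.74]
[0.0, 0.16, -0.0, -4.31, -0.0, 4.96]
[0.0, 0.19, -0.0, -4.66, 0.0, 6.23]
[0.0, 0.22, -0.0, -4.81, -0.0, 7.53]
[-0.0, 0.25, 0.0, -4.76, 0.0, 8.83]
[0.0, 0.28, -0.0, -4.52, -0.0, 10.11]
[[330.71405136 176.07273084]]
```

Emit:
arm_command([
  [0,0.03,0,-1.15,0,0.7,1],
  [0,0.06,0,-2.2,0,1.6,1],
  [0,0.09,0,-3.05,0,2.6,1],
  [0,0.12,0,-3.8,0,3.75,1],
  [0,0.16,0,-4.3,0,4.95,1],
  [0,0.19,0,-4.65,0,6.25,1],
  [0,0.22,0,-4.8,0,7.5,1],
  [0,0.25,0,-4.75,0,8.8,1],
])

```text
time_s: 14.05
tcp_pos: [0.6422, 0.0035, 0.0972]
ee_rot: [[-0.892, -0.156, -0.424], [-0.139, 0.988, -0.071], [0.43, -0.005, -0.903]]
wrist_force: [5.5, 18.8, 62.9]
gripper_width: 0.006
gripper_force: 30.3
```

```bash
python3 -c "
from h import *
s=sense(); print(s['wrist_force'],'tip org',(orot().T@(s['tcp_pos']+s['ee_rot']@[-.01,0,.019]-ORG)*1000).round(1))
go(*lidpose(0))"
```

```text
[ 5.46343477 18.83791798 62.93536259] tip org [-35.3  30.3  73.4]
delta [-0.006 -0.008  0.001] [0.05 0.02 0.25] rows 0.1
```

Lid bottomed hard at 63 N; backing off at once.

Emit:
arm_command([
  [0,0,0,0,0,-1,1],
  [0,0,0,0,0,-4,1],
  [0,0,0,0,0,-7,0.2],
  [0,0,0,0,0,-9,-0.2],
  [0,0,0,0,0,-9,-0.2],
  [0,0,0,0,0,-9,-0.2],
])

```text
time_s: 14.55
tcp_pos: [0.6788, 0.0097, 0.1762]
ee_rot: [[-0.893, -0.154, -0.423], [-0.138, 0.988, -0.067], [0.428, -0.002, -0.904]]
wrist_force: [-2.0, -0.6, -1.0]
gripper_width: 0.22
gripper_force: 0.0
```

```bash
cat >> h.py <<'E'
def hp(th,r=58,up=11,y=0): return o2w([-56+r*np.cos(th),y,75+r*np.sin(th)+up])
E
python3 -c "
from h import *
t=load('top0');q=proj(t,[hp(2.6,68,0),hp(2.6,0,0)]);print('tip,hinge mosaic',(q-[270,145]+.375)*4+[400,0])
c=snap('w8'); s=sense(); print(s['tcp_pos'].round(4),s['wrist_force'].round(1),s['time_s'])
th=0; print('lid corners pred',proj(c,[o2w([-51,y,71]) for y in(-65,65)]+[o2w([53,y,71]) for y in(-65,65)]+[hp(2.6,68,0),hp(2.6,0,0)],True).round(1).tolist())
cv2.imwrite('pics/w8.png',cv2.resize(c['pixels'][80:320,160:480],None,fx=2.5,fy=2.5))
print('tab',hp(2.6,58,0).round(3)); go(hp(2.6,up=60),tool(25)); go(hp(2.6),tool(25))"
```

```text
tip,hinge mosaic [[529.22313357  30.30496419]
 [543.5833292  134.99959901]]
[0.6777 0.0096 0.1748] [-0.7  0.  -0. ] 14.6
lid corners pred [[423.6, 233.1], [280.7, 234.0], [433.4, 117.7], [276.9, 114.2], [354.6, 318.1], [354.1, 241.1]]
tab [0.715 0.045 0.075]
delta [-0.001 -0.01  -0.   ] [-8.04  2.96  1.23] rows 2.1
delta [-0.001 -0.01  -0.   ] [-8.09  2.97  6.13] rows 2.5
```

View pics/w8.png

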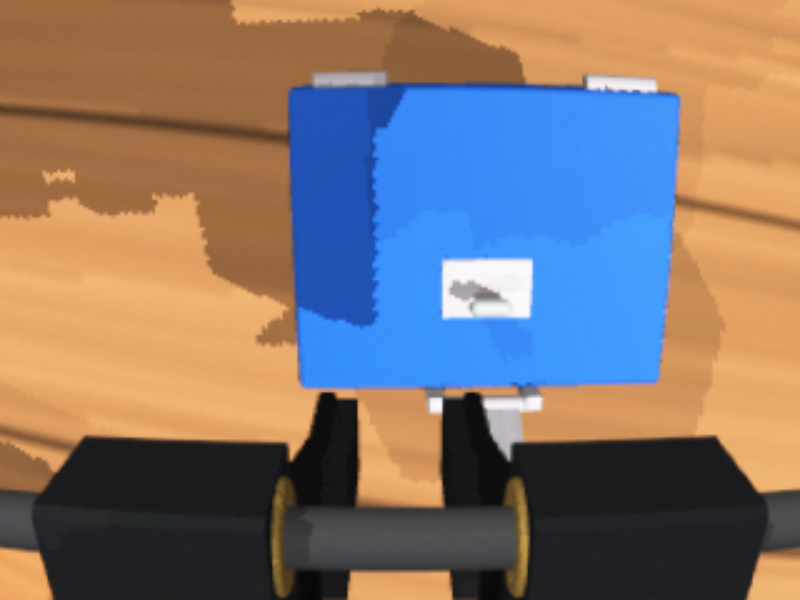

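The lid is shut: near corners at (280,235) and (424,232) against a model of (280.7,234) and (423.6,233). The hasp hinge at (354.4,240.8) also matches. Checking the hasp's angle from the first images.

```bash
python3 -c "
from h import *
t=load('top0');s=load('scene0')
for th in (2.3,2.45,2.6,2.75,2.9):
  for c,o,k in ((t,[270,145],[400,0]),(s,[280,140],[0,0])):
    print(th,((proj(c,[hp(th,68,0,-12),hp(th,68,0,12)])-o+.375)*4+k).round(0).tolist())
"
```

```text
2.3 [[511.0, 35.0], [549.0, 30.0]]
2.3 [[344.0, 328.0], [316.0, 351.0]]
2.45 [[511.0, 33.0], [548.0, 28.0]]
2.45 [[347.0, 343.0], [319.0, 365.0]]
2.6 [[511.0, 33.0], [548.0, 28.0]]
2.6 [[348.0, 357.0], [321.0, 379.0]]
2.75 [[511.0, 35.0], [548.0, 30.0]]
2.75 [[347.0, 369.0], [320.0, 391.0]]
2.9 [[512.0, 40.0], [548.0, 35.0]]
2.9 [[344.0, 380.0], [317.0, 402.0]]
```

The first images put the hasp at about 2.1 rad, not 2.6. A closed-finger sweep from the far side works at any angle, so I'll use that.

```bash
cat >> h.py <<'E'
def cp(x,z): return o2w([x-10,0,z+19]),tool(25)
E
python3 -c "
from h import *
s=sense(); print('org',(orot().T@(s['tcp_pos']-ORG)*1000).round(1))
S=[cp(-60,165),cp(-150,165),cp(-150,100)]
print([p[0].round(3).tolist() for p in S]); rows(S,s['tcp_pos'],s['ee_rot'])
print('sweep'); rows([cp(x,100) for x in (-130,-110,-90,-72,-57)]+[cp(-57,125)]+[cp(-56+52*np.cos(t),75+52*np.sin(t)) for t in np.arange(1.4,.5,-.2)],*S[2])"
```

```text
org [-25.4  29.6 178. ]
[[0.716, 0.045, 0.161], [0.796, 0.058, 0.123], [0.769, 0.054, 0.064]]
[-0.0, -0.01, -0.0, -4.46, 2.96, -0.65]
[-0.0, -0.01, -0.0, -13.46, 2.96, -0.73]
[-0.0, -0.01, -0.0, -13.52, 2.97, 5.77]
sweep
[0.0, 0.0, 0.0, 2.0, -0.0, -0.0]
[0.0, 0.0, 0.0, 4.0, -0.0, -0.0]
[0.0, 0.0, 0.0, 6.0, -0.0, -0.0]
[0.0, 0.0, 0.0, 7.8, -0.0, -0.0]
[0.0, 0.0, 0.0, 9.3, -0.0, -0.0]
[0.0, 0.0, 0.0, 9.3, -0.0, -2.5]
[0.0, 0.0, 0.0, 10.28, 0.0, -2.62]
[0.0, 0.0, 0.0, 11.28, -0.0, -2.35]
[0.0, 0.0, 0.0, 12.21, -0.0, -1.88]
[0.0, 0.0, 0.0, 13.02, -0.0, -1.23]
[0.0, 0.0, 0.0, 13.69, -0.0, -0.44]
```

Emit:
arm_command([
  [0,-0.01,0,-4,2,-0.7,1],
  [0,-0.01,0,-8,3,-0.7,1],
  [0,-0.01,0,-11,3,-0.7,1],
  [0,-0.01,0,-13.5,3,-0.7,1],
  [0,-0.01,0,-13.5,3,-0.7,1],
  [0,-0.01,0,-13.5,3,2.5,1],
  [0,-0.01,0,-13.5,3,5.8,1],
  [0,-0.01,0,-13.5,3,5.8,1],
])

```text
time_s: 15.27
tcp_pos: [0.7604, 0.0527, 0.0556]
ee_rot: [[-0.887, -0.152, -0.437], [-0.136, 0.988, -0.068], [0.442, -0.0, -0.897]]
wrist_force: [-1.2, -0.4, -2.5]
gripper_width: 0.007
gripper_force: 0.0
```

Emit:
arm_command([
  [0,0,0,0,0,0,1],
  [0,0,0,1.5,0,0,1],
  [0,0,0,3,0,0,1],
  [0,0,0,4.5,0,0,1],
  [0,0,0,6,0,0,1],
  [0,0,0,7.5,0,0,1],
  [0,0,0,8.5,0,0,1],
  [0,0,0,9.3,0,0,1],
])

```text
time_s: 15.93
tcp_pos: [0.6872, 0.0409, 0.1081]
ee_rot: [[-0.899, -0.154, -0.41], [-0.139, 0.988, -0.066], [0.415, -0.002, -0.91]]
wrist_force: [1.1, 0.2, 0.2]
gripper_width: 0.01
gripper_force: 0.3
```

```bash
python3 -c "
from h import *
s=sense(); print('corner org',(orot().T@(s['tcp_pos']+s['ee_rot']@[.01,0,.019]-ORG)*1000).round(1),s['wrist_force'])
go(*cp(-57,125));rows([cp(-56+r*np.cos(t),75+r*np.sin(t)) for t,r in zip((1.4,1.2,1.0,.8,.6),(50,54,57,60,60))],*cp(-57,125))"
```

```text
corner org [-5.660e+01  1.000e-01  1.045e+02] [1.05151748 0.19089503 0.17008714]
delta [-0.002  0.008 -0.   ] [-0.07  0.   -2.04] rows 0.5
[0.0, 0.0, 0.0, 0.95, 0.0, 0.07]
[0.0, 0.0, 0.0, 2.06, 0.0, -0.03]
[0.0, 0.0, 0.0, 3.18, 0.0, 0.2]
[0.0, 0.0, 0.0, 4.28, 0.0, 0.7]
[0.0, 0.0, 0.0, 5.05, -0.0, 1.61]
```

Emit:
arm_command([
  [0,0,0,0,0,-1,1],
  [0,0,0,0,0,-2.1,1],
  [0,0,0,0.9,0,-2,1],
  [0,0,0,2,0,-2.1,1],
  [0,0,0,3.1,0,-1.9,1],
  [0,0,0,4.2,0,-1.4,1],
  [0,0,0,5,0,-0.5,1],
  [0,0,0,5,0,-0.5,1],
])

```text
time_s: 16.6
tcp_pos: [0.6426, 0.0342, 0.1309]
ee_rot: [[-0.896, -0.153, -0.416], [-0.138, 0.988, -0.066], [0.422, -0.002, -0.907]]
wrist_force: [-0.9, -0.3, -0.1]
gripper_width: 0.005
gripper_force: 0.0
```

```bash
python3 -c "
from h import *
s=sense(); print('corner org',(orot().T@(s['tcp_pos']+s['ee_rot']@[.01,0,.019]-ORG)*1000).round(1),s['wrist_force'])
A=[(o2w([-30,0,140]),tool(25)),(o2w([-30,0,155]),tool(25)),(o2w([6,0,150]),tool(25)),(o2w([6,0,105+19]),tool(25))]
rows(A,s['tcp_pos'],s['ee_rot'])"
```

```text
corner org [-5.900e+00 -1.000e-01  1.061e+02] [-0.91610595 -0.29999785 -0.11711288]
[-0.0, 0.0, -0.0, -1.41, -0.01, -1.49]
[-0.0, 0.0, -0.0, -1.42, -0.02, -2.99]
[-0.0, 0.0, -0.0, 2.18, -0.02, -2.49]
[-0.0, 0.0, -0.0, 2.19, -0.01, 0.11]
```

Emit:
arm_command([
  [0,0,0,-1.4,0,-1.5,1],
  [0,0,0,-1.4,0,-3,1],
  [0,0,0,0.5,0,-3,1],
  [0,0,0,2.1,0,-2.5,1],
  [0,0,0,2.1,0,-1.2,1],
  [0,0,0,2.1,0,0,1],
  [0,0,0,2.1,0,0.8,1],
  [0,0,0,2.1,0,0.8,1],
])

```text
time_s: 17.27
tcp_pos: [0.6211, 0.0307, 0.1319]
ee_rot: [[-0.896, -0.154, -0.417], [-0.139, 0.988, -0.068], [0.422, -0.003, -0.906]]
wrist_force: [-0.0, -0.2, 1.6]
gripper_width: 0.001
gripper_force: 0.7
```

```bash
python3 -c "
from h import *
s=sense(); print('tip org',(orot().T@(s['tcp_pos']+s['ee_rot']@[0,0,.019]-ORG)*1000).round(1),s['wrist_force'])"
```

```text
tip org [ 4.2  0.2 97.9] [-0.047774   -0.23363841  1.61946698]
```

Down slowly onto the catch.

Emit:
arm_command([
  [0,0,0,0,0,0.3,1],
  [0,0,0,0,0,0.6,1],
  [0,0,0,0,0,0.9,1],
  [0,0,0,0,0,1.1,1],
  [0,0,0,0,0,1.1,1],
])

```text
time_s: 17.68
tcp_pos: [0.6161, 0.0301, 0.1204]
ee_rot: [[-0.896, -0.153, -0.417], [-0.138, 0.988, -0.066], [0.423, -0.002, -0.906]]
wrist_force: [-0.4, -1.1, -0.1]
gripper_width: 0.008
gripper_force: 0.0
```

Emit:
arm_command([
  [0,0,0,0,0,0.2,1],
  [0,0,0,0,0,0.4,1],
  [0,0,0,0,0,0.5,1],
  [0,0,0,0,0,0.5,1],
])

```text
time_s: 18.02
tcp_pos: [0.6136, 0.0296, 0.1162]
ee_rot: [[-0.896, -0.153, -0.418], [-0.138, 0.988, -0.067], [0.423, -0.002, -0.906]]
wrist_force: [-0.2, -0.3, 0.3]
gripper_width: 0.004
gripper_force: 0.0
```

```bash
python3 -c "
from h import *
s=sense(); print('tip org',(orot().T@(s['tcp_pos']+s['ee_rot']@[0,0,.019]-ORG)*1000).round(1),s['wrist_force'])"
```

```text
tip org [ 4.5  0.  80.4] [-0.21131575 -0.34677235  0.27584011]
```

Emit:
arm_command([
  [0,0,0,0,0,0.1,1],
  [0,0,0,0,0,0.2,1],
  [0,0,0,0,0,0.3,1],
  [0,0,0,0,0,0.3,1],
])

```text
time_s: 18.35
tcp_pos: [0.6132, 0.0295, 0.1154]
ee_rot: [[-0.897, -0.154, -0.415], [-0.139, 0.988, -0.067], [0.42, -0.003, -0.907]]
wrist_force: [0.1, 0.4, 5.5]
gripper_width: 0.005
gripper_force: 2.1
```

```bash
python3 -c "
from h import *
s=sense(); print('tip org',(orot().T@(s['tcp_pos']+s['ee_rot']@[0,0,.019]-ORG)*1000).round(1),s['wrist_force'])"
```

```text
tip org [ 4.4  0.1 79.5] [0.14323007 0.38081004 5.52936458]
```

Emit:
arm_command([
  [0,0,0,0,0,0.1,1],
  [0,0,0,0,0,0.2,1],
  [0,0,0,0,0,0.2,1],
])

```text
time_s: 18.6
tcp_pos: [0.6131, 0.0295, 0.1151]
ee_rot: [[-0.897, -0.155, -0.413], [-0.14, 0.988, -0.068], [0.419, -0.003, -0.908]]
wrist_force: [0.3, 0.6, 8.3]
gripper_width: 0.006
gripper_force: 4.3
```

```bash
python3 -c "
from h import *
s=sense(); print('tip org',(orot().T@(s['tcp_pos']+s['ee_rot']@[0,0,.019]-ORG)*1000).round(1),s['wrist_force'])"
```

```text
tip org [ 4.4  0.1 79.2] [0.25133829 0.58050617 8.26595796]
```

Emit:
arm_command([
  [0,0,0,0,0,0.3,1],
  [0,0,0,0,0,0.5,1],
  [0,0,0,0,0,0.5,1],
  [0,0,0,0,0,0.5,1],
])

```text
time_s: 18.93
tcp_pos: [0.6127, 0.0293, 0.1143]
ee_rot: [[-0.899, -0.157, -0.408], [-0.141, 0.988, -0.069], [0.414, -0.004, -0.91]]
wrist_force: [2.3, 3.2, 20.8]
gripper_width: 0.003
gripper_force: 9.8
```

```bash
python3 -c "
from h import *
s=sense(); print('tip org',(orot().T@(s['tcp_pos']+s['ee_rot']@[0,0,.019]-ORG)*1000).round(1),s['wrist_force'])"
```

```text
tip org [ 4.4  0.3 78.3] [ 2.34130225  3.23892346 20.7931293 ]
```

Emit:
arm_command([
  [0,0,0,0,0,-1.5,1],
  [0,0,0,0,0,-5,1],
  [0,0,0,0,0,-9,1],
  [0,0,0,0,0,-12,1],
  [0,0,0,0,0,-12,1],
  [0,0,0,0,0,-12,1],
])

```text
time_s: 19.43
tcp_pos: [0.6607, 0.0373, 0.2179]
ee_rot: [[-0.898, -0.153, -0.413], [-0.139, 0.988, -0.065], [0.418, -0.001, -0.908]]
wrist_force: [0.3, -0.1, -0.5]
gripper_width: 0.007
gripper_force: 0.0
```

```bash
python3 -c "
from h import *
def show(n,fish):
  c=snap(n+'9',n); 
  for x in range(50,-70,-4):
    r=''
    for y in range(40,-41,-4)[::-1] if 0 else range(40,-41,-4):
      u,v=proj(c,o2w([x,y,76]),fish)[0].round().astype(int)
      b,g,rr=c['pixels'][v,u].astype(int) if 0<=v<400 and 0<=u<640 else (0,0,0)
      r+='.' if b-rr>60 else ('#' if b<60 and rr<60 else ('o' if abs(b-rr)<45 else 'w'))
    print('%4d'%x,r)
show('wrist',True); print(sense()['time_s']); show('scene',False)
for th in (0,.3): print(th,proj(load('scene9'),[hp(th,68,0,y) for y in(-12,12)]).round(1).tolist())"
```

```text
50 .....................
  46 .....................
  42 .....................
  38 .....................
  34 .....................
  30 .....................
  26 .....................
  22 .....................
  18 .....................
  14 .....................
  10 .......oooooo........
   6 .......oooooo........
   2 .......oooooo........
  -2 .......oooooo........
  -6 .......ooooooo.......
 -10 .......ooooooo.......
 -14 .......ooooooo.......
 -18 .......ooooooo.......
 -22 .......ooooooo.......
 -26 .......o....o........
 -30 .......oooooo........
 -34 .......oooooo........
 -38 .......#ooooo#.......
 -42 ......w###o###.......
 -46 ......####o###.......
 -50 owwwwo####o####wwwwww
 -54 wwwwwo####o####wwwwww
 -58 wwwwwo####o####wwwwww
 -62 ##########o##########
 -66 ##########o##########
19.4833
  50 oooo.o.oo.o.oo.ooo..o
  46 ....................o
  42 .....................
  38 .....................
  34 .....................
  30 ....................w
  26 ....................w
  22 .....................
  18 .....................
  14 ....................o
  10 .......oooooow......w
   6 .......oooooow.......
   2 .......oooooow.......
  -2 .......oooooow.......
  -6 ......wooooooo.......
 -10 ......oooooooo.......
 -14 ......oooooooo.......
 -18 ......oooooooo.......
 -22 ......oooooooo.......
 -26 .......ooooooo.......
 -30 .......oooooow.......
 -34 .......oooooow.......
 -38 .......oooooow.......
 -42 .......ooooooo.......
 -46 .......ooooooo.......
 -50 .......ooooooo.......
 -54 ...wwooooooooooow...w
 -58 ooooooooooooooooooooo
 -62 oowwoooooowwwooowwwww
 -66 wwwwwwwwwwwwwwwwwwwww
0 [[326.0, 195.2], [319.0, 200.1]]
0.3 [[329.4, 192.1], [322.3, 197.1]]
```

In both views the strap ends at x ≈ 12 mm at the lid's level, so it lies flat and home. The gripper is clear, so I'm handing in.

```bash
python3 -c "
from station import finish_job
print(finish_job())"
```

```text
the job is handed in; nothing more can be done
None
```

I put both batteries down in their own pockets, button end up, then shut the lid and pressed the hasp flat under its catch, and handed the job in at about 19.5 s. The fingertips briefly reached about 66 N at the wrist when the lid bottomed; the limits are 120 N at the wrist and 40 N for the arm or gripper body.

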